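# Park the workshop tools on their cut-out plates

### The job

The workshop is over: put the four tools away, each lying flat and fully down in the cut-out of the plywood parking plate that was made for it: the label embosser, the stapler, the wide tape roll and the narrow tape roll. Set them down gently, without dropping them, and leave the pen cup and the scissors where they are.

Things in the scene. Friction and masses are not known exactly. Their poses are not given: they have to be found in the camera images.
- embosser: Hand label embosser lying on its side, light grey plastic, 150 mm long, 170 g. Round wheel housing 64 mm across, 35 mm high with its hub, centred 43 mm along +x from the origin; from it a straight handle, 36 mm wide, 30 mm high, runs along -x to 75 mm behind the origin. Origin on the underside, on the centre line; z up. Grip: across the handle (along y), 5 to 25 mm to -x of the origin.
- stapler: Black desk stapler standing on its base, 150 g. Base 110 (x) x 32 (y) x 8 mm; top arm 26 mm wide, 104 mm long, upper face 40 to 45 mm up; under it an 18 mm wide steel magazine (19 to 30 mm up), open space below that at the front (+x). Origin on the underside at the base's centre, x along the length, z up. Grip: across the top arm (along y), near the origin or up to 20 mm to -x.
- wide_tape: Roll of beige paper tape lying flat, the larger of two: 66 mm outside, 26 mm hole, 25 mm high, about 75 g. Origin on the underside at the centre, z up.
- narrow_tape: Roll of beige paper tape lying flat, the smaller of two: 46 mm outside, 28 mm hole, 18 mm high, about 30 g. Origin on the underside at the centre, z up.
- plate_embosser: Plywood parking plate 186 x 100 mm for the embosser; fixed; plate top 10 mm, dark cut-out floor 4 mm above the table. Origin on the underside at the middle. Keyhole-shaped cut-out, 7 mm larger all round than the embosser: a round end 78 mm across centred 43 mm along +x, and a slot 50 mm wide running along -x to 82 mm behind the origin. The embosser fits when its origin and x axis agree with the plate's.
- plate_stapler: Plywood parking plate 148 x 70 mm (x, y) for the stapler; fixed; plate top 10 mm, dark cut-out floor 4 mm above the table. Origin on the underside at the middle. Rectangular cut-out 124 mm (x) by 46 mm (y) at its middle; the stapler may face either way along x.
- plate_wide_tape: Square plywood parking plate, 104 mm a side, for the wide tape roll; fixed; plate top 10 mm, dark cut-out floor 4 mm above the table. Origin on the underside at the middle. Round cut-out 80 mm across at its middle.
- plate_narrow_tape: Square plywood parking plate, 84 mm a side, for the narrow tape roll; fixed; plate top 10 mm, dark cut-out floor 4 mm above the table. Origin on the underside at the middle. Round cut-out 60 mm across at its middle.
- pen_cup: Bystander, to be left alone: dark metal cup, 76 mm across and 95 mm high, with markers standing to 140 mm. Origin on the underside at the centre.
- scissors: Bystander, to be left alone: closed scissors with yellow handles lying flat, about 190 mm long, 10 mm high. Origin on the table level near the rivet; blades along +x.
There are look-alikes about, which are no part of the job. Leave any purple look-alike of the wide_tape alone.

How it is judged (in metres and radians):
At the end, for the whole second after the job is handed in: Each tool lies at rest in the cut-out of its own plate: origin within 12 mm of the plate's origin horizontally and no more than 6.5 mm above the plate's underside (seated on the 4 mm floor), tilted less than 0.1 rad; stapler and embosser in line with their plates within 0.25 rad (horizontal distance between wide_tape and plate_wide_tape below 0.012 m and z of wide_tape in the frame of plate_wide_tape below 0.0065 m and angle between each of wide_tape, narrow_tape, stapler, embosser's own z axis and vertical below 0.1 rad and linear speed of each of wide_tape, narrow_tape, stapler, embosser below 0.02 m/s and angular speed of each of wide_tape, narrow_tape, stapler, embosser below 0.2 rad/s and horizontal distance between narrow_tape and plate_narrow_tape below 0.012 m and z of narrow_tape in the frame of plate_narrow_tape below 0.0065 m and horizontal distance between stapler and plate_stapler below 0.012 m and z of stapler in the frame of plate_stapler below 0.0065 m and angle between the x axis of stapler and the x axis of plate_stapler, either way round below 0.25 rad and horizontal distance between embosser and plate_embosser below 0.012 m and z of embosser in the frame of plate_embosser below 0.0065 m and angle between the x axis of embosser and the x axis of plate_embosser, either way round below 0.25 rad); the robot touches nothing.
It fails at once if the pen cup is shifted by more than 30 mm (distance of pen_cup from where it was at the start of the episode above 0.03 m).
It fails at once if the scissors are shifted by more than 30 mm (distance of scissors from where it was at the start of the episode above 0.03 m).
It fails at once if a tool is dropped or flung down (faster than 0.7 m/s within 30 mm of the table, as after a fall of some 25 mm) ((height (world z) of wide_tape below 0.03 m and linear speed of wide_tape above 0.7 m/s) or (height (world z) of narrow_tape below 0.03 m and linear speed of narrow_tape above 0.7 m/s) or (height (world z) of stapler below 0.03 m and linear speed of stapler above 0.7 m/s) or (height (world z) of embosser below 0.03 m and linear speed of embosser above 0.7 m/s)).
It also fails if it takes over 96 s, if anything falls off the work surface, if the arm or the gripper's body presses on something with over 40 N, if the wrist force passes 120 N, or if a joint passes its speed limit or range.

### The arm

A 6-joint arm with a two-finger parallel gripper is mounted at the origin on the work surface. World frame = base frame: x ahead of the robot, y to its left, z up, the work surface at z = 0. Lengths are in mm, angles in rad, forces in N, time in s.
With the tool pointing down it reaches from about 350 to 875 mm from the base axis. Payload 4.2 kg.
Tool frame: the origin (TCP) lies between the finger pads; the fingertips stand 11 mm ahead of it and the grasp point (between the pads) lies 8 mm behind it; z points along the fingers, y is the direction in which the jaws open and shut (so a half turn about z gives the same grasp; the last joint's range is limited). The gripper opens to 85 mm and grips with 20 to 120 N. Pads are 22 mm wide; open, the fingers measure 114 mm over their backs; the gripper's body (76 mm by 85 mm) begins 54 mm behind the grasp point. The pads swing forward as they close: fully open they stand 13 mm farther back than shut.
Start: joints at [1.424, 0.385, 0.008, 0, -1.194, -0.259], TCP at [246.688, 574.234, 242.312] pointing down, gripper open.
Joint ranges: [-3.14, 3.14], [-1.21, 2.06], [-1.07, 1.41], [-3.16, 2.05], [-2.99, -0.16], [-3.1, 3.1]. Speed limits (rad/s): [2.79, 2.79, 3.14, 3.14, 3.14, 3.14].

### API

Orientations are given as a unit quaternion [x, y, z, w].
In Python, from bench import * gives the robot as it stands.
- The arm moves only by the tool servo_tool, never from a script. Its argument "rows" is a list of rows, each a list of 7 numbers: the opening, from 0 (shut) to 1 (fully open), then the shift along the tool's x, y, z in cm, then the turn, a rotation vector about the tool's x, y, z in degrees. A call has 1 to 12 rows; each row shifts and turns the commanded pose from where the row before left it, along the tool's axes as they then stand; what a row does not reach is not made up. A row lasts 1/10 s, in which the tool goes at most 50 mm and 8.59 degrees, less where a joint would pass 70% of its speed; a pose out of reach is approached as far as the arm can. A call is refused whole if a number of a shift passes 5 or a number of a turn 8.59, either way. A call with a gripper value outside its range is refused whole. The fingers move at their own pace and stop on an object; the grip force is fixed at half the most. Time passes only in rows, so rows that do not move let the fingers close. It gives the time, the measured TCP pose, the force and the opening at its end, in the units of the state.
- read_state(): the state, without advancing time (a new reading comes with each control period).
- get_image(name): name is "side" or "top" or "wrist"; returns a dict with "image" (420x560x3 uint8, red, green, blue), "mtx" (3x3 intrinsics, pixels), "extrinsics" (4x4, takes a point from camera to world coordinates). Camera axes: x right, y up, looking along -z (the intrinsics and any distortion apply to the point x, -y, -z); pixel columns grow to the right and rows downward; lengths in mm; the calibration is good to about 2 mm. The wrist camera is an equidistant fisheye: a pixel r from the principal point sees the ray r / f radians off the axis. A picture is of the moment at which its call begins. There is no depth.
- job_done(): hands the job in, once; it reports no verdict.
The state is a dict: "clock": time; "joints": joint angles; "joint_vel": joint speeds; "joint_efforts": joint torques, N m; "position": TCP position; "ee_rot": TCP orientation; "contact_force": force on the tool from outside, world axes, zero at the start; "wrist_torque": the same for the moment, N m; "gripper_width": finger opening in mm.
Only numpy, scipy, OpenCV 4.12 (cv2) and the standard library are available. Lean on these libraries where they do the work, as an engineer would, in place of code of your own. Each camera call takes 0.05 s, during which the arm holds its last target. There are 200 camera calls.

## Working session

There is one attempt and no reset: what is moved stays moved. The work goes in short steps, Python scripts to look and compute and a tool call to move; the robot and the scene stay as the last step left them, time stands still between calls to the robot, and variables do not carry over. Pictures are saved under pics/ and viewed, about 12 in all and at most 16, crops included, and the job is handed in when it is done.

Besides the shell and the picture viewer there is one more tool, called after ">>>" as name(argument=value, ...), one argument or row to a line, values as JSON. servo_tool: Moves the arm, as the interface text tells. Its arguments: {"type":"object","properties":{"rows":{"type":"array","items":{"type":"array","items":{"type":"number"}}}},"required":["rows"]}

```bash
mkdir -p pics; python3 - <<'E'
from bench import *
import cv2
s=read_state(); print(s)
for n in ["top","side"]:
    d=get_image(n); cv2.imwrite(f"pics/{n}0.png",d["image"][...,::-1]); print(n,d["mtx"],d["extrinsics"],d.keys())
E
ls
```

```text
{'clock': 0.0, 'joints': array([ 1.42360940e+00,  3.85536321e-01,  6.62643598e-03, -5.21876576e-04,
       -1.19399812e+00, -2.58616771e-01]), 'joint_vel': array([-0.0001659 ,  0.00061152,  0.00027178, -0.00113316, -0.00023211,
        0.00166384]), 'joint_efforts': array([ 8.75768146e-04, -3.92288840e+01,  1.88402832e+01,  4.18640703e+00,
       -4.67564343e-03,  1.03624987e-05]), 'position': array([246.46770013, 573.73644346, 241.23061804]), 'ee_rot': array([ 9.79465965e-01, -2.01606669e-01, -1.83359391e-04,  1.06770670e-03]), 'contact_force': array([ 0.45466542, -1.0757741 , -0.02981833]), 'wrist_torque': array([-0.01045769,  0.01990754, -0.04704628]), 'gripper_width': 85.57905082789904}
top [[477.28690465   0.         279.72771613]
 [  0.         477.28690465 210.47068761]
 [  0.           0.           1.        ]] [[-2.75655392e-02  9.95437334e-01 -9.13490813e-02  4.98655203e+02]
 [-9.99371202e-01 -2.94821064e-02 -1.96978822e-02 -1.08899078e+02]
 [-2.23011707e-02  9.07486584e-02  9.95624095e-01  1.28889948e+03]
 [ 0.00000000e+00  0.00000000e+00  0.00000000e+00  1.00000000e+00]] dict_keys(['image', 'mtx', 'extrinsics'])
side [[437.57046098   0.         281.18213044]
 [  0.         437.57046098 208.6992989 ]
 [  0.           0.           1.        ]] [[-9.30979925e-01  2.74774821e-01 -2.40364675e-01  2.65181283e+02]
 [-3.65070052e-01 -6.99836108e-01  6.13965210e-01  7.30555348e+02]
 [ 4.86302274e-04  6.59339229e-01  7.51845426e-01  1.03287081e+03]
 [ 0.00000000e+00  0.00000000e+00  0.00000000e+00  1.00000000e+00]] dict_keys(['image', 'mtx', 'extrinsics'])
pics
```

View pics/top0.png

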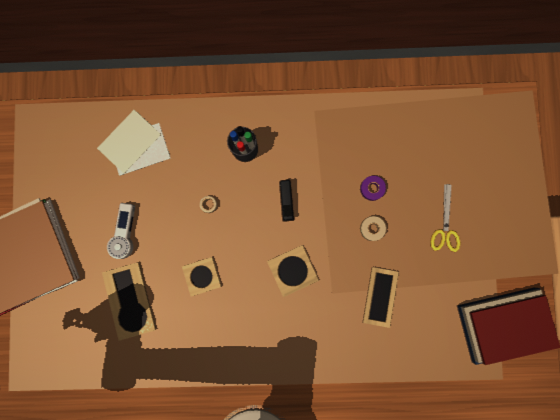

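View pics/side0.png

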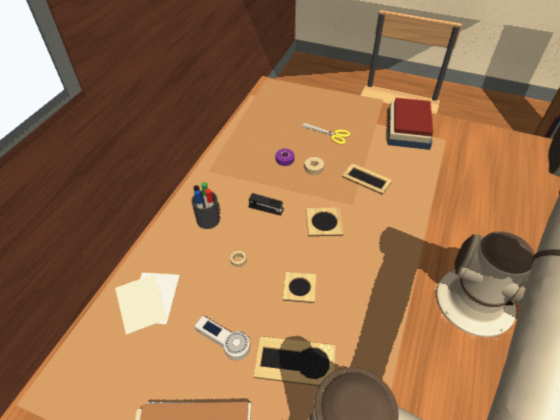

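Candidates for the wide tape in the top view are the beige ring at (374,228), the purple ring at (374,187, leave alone) and the small beige ring at (208,204, the narrow tape). The embosser is at about (122,232) and the stapler at (287,200). The plates are at (130,300), (201,276), (292,271) and (381,297). The cup is at (242,143) and the scissors at (447,220). Next I measure them.

```bash
cat > h.py <<'E'
from bench import *
import numpy as np, cv2
def ray(d,uv):
    uv=np.atleast_2d(np.float64(uv)); K=d["mtx"]; E=d["extrinsics"]
    r=np.c_[(uv[:,0]-K[0,2])/K[0,0],-(uv[:,1]-K[1,2])/K[1,1],-np.ones(len(uv))]
    return E[:3,3],r@E[:3,:3].T
def onz(d,uv,z):
    o,r=ray(d,uv); return o+r*((z-o[2])/r[:,2])[:,None]
def big(mask,off=(0,0)):
    c,_=cv2.findContours(mask.astype(np.uint8),cv2.RETR_EXTERNAL,cv2.CHAIN_APPROX_NONE)
    c=max(c,key=cv2.contourArea); return c+np.array(off)
def rect(d,c,z):
    P=onz(d,c.reshape(-1,2),z)[:,:2].astype(np.float32)
    (x,y),(w,h),a=cv2.minAreaRect(P)
    if w<h: w,h,a=h,w,a+90
    return np.round([x,y,w,h,(a+90)%180-90],1)
E
python3 - <<'E'
from h import *
d=get_image("top"); im=d["image"]; hsv=cv2.cvtColor(im,cv2.COLOR_RGB2HSV); g=im.max(2).astype(int)
draw=im[...,::-1].copy()
def roi(n,x0,y0,x1,y1,mask,z):
    c=big(mask[y0:y1,x0:x1],(x0,y0)); print(n,rect(d,c,z),'px area',cv2.contourArea(c)); cv2.drawContours(draw,[c],-1,(0,255,0),1)
for p in [(381,275),(390,275),(300,290),(374,236),(50,330),(250,230),(374,210),(208,197),(287,185),(125,208),(190,265)]: print(p,im[p[1],p[0]],hsv[p[1],p[0]])
dark=g<45
roi('hole_st',362,262,402,332,dark,10)
roi('hole_w',265,245,322,297,dark,10)
roi('hole_n',180,256,224,297,dark,10)
roi('stapler',276,172,300,226,dark,40)
bright=g>165
roi('wide',355,212,392,245,bright,25)
roi('narrow',196,192,222,216,bright,18)
roi('pl_st',360,258,404,332,bright,10)
roi('pl_w',262,242,322,300,bright,10)
roi('pl_n',178,254,226,300,bright,10)
grey=(hsv[...,1]<60)&(g>90)
roi('emb',102,196,140,264,grey,30)
cv2.imwrite("pics/m1.png",cv2.resize(draw[170:345,90:410],None,fx=2.5,fy=2.5,interpolation=cv2.INTER_CUBIC))
E
```

```text
(381, 275) [24 23 22] [15 21 24]
(390, 275) [53 42 31] [ 15 106  53]
(300, 290) [175 124  79] [ 14 140 175]
(374, 236) [188 156 111] [ 18 104 188]
(50, 330) [184 133  88] [ 14 133 184]
(250, 230) [174 123  78] [ 14 141 174]
(374, 210) [155 106  64] [ 14 150 155]
(208, 197) [196 164 117] [ 18 103 196]
(287, 185) [35 33 32] [10 22 35]
(125, 208) [198 186 165] [ 19  42 198]
(190, 265) [198 163 100] [ 19 126 198]
hole_st [ 379.7 -342.7  120.7   41.9  -12. ] px area 676.0
hole_w [ 454.8 -113.1   71.8   71.3   88.4] px area 596.5
hole_n [446.2 131.4  53.8  52.1 -14.9] px area 303.5
stapler [ 641.6 -102.5  108.3   29.3    3. ] px area 394.0
wide [ 560.3 -329.4   61.    60.2   43. ] px area 417.5
narrow [639.8 107.2  68.4  62.2  88.3] px area 575.0
pl_st [ 370.  -332.   168.6   92.6  -10. ] px area 655.0
pl_w [ 455.1 -110.5  157.7  150.7   88.4] px area 3363.0
pl_n [445.7 130.2 127.4 119.2  88.5] px area 2115.0
emb [571.8 333.1 147.1  61.5 -17.6] px area 778.5
```

View pics/m1.png

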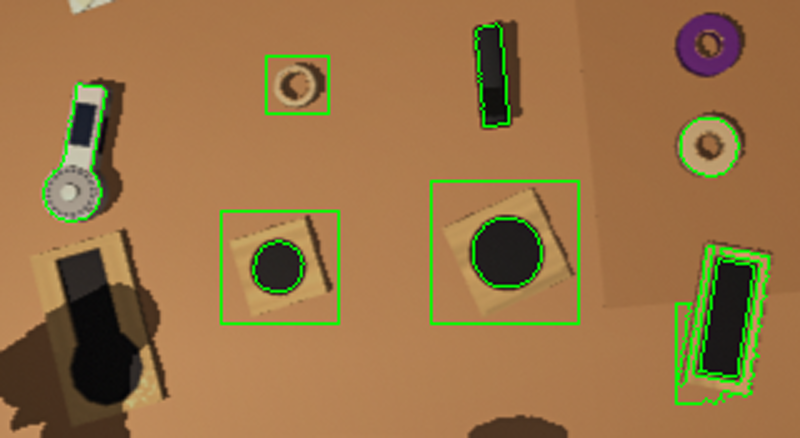

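The contours sit on the right objects: embosser, stapler, narrow ring, beige wide ring (the purple one is above it), and the three unshaded plates. Sizes agree with the description, apart from about 1 px of contour inset and the narrow ring's mask, which needs a saturation test. The embosser plate is still in the arm's shadow. Next I refine the embosser and narrow roll and plan the first approach.

```bash
cat >> h.py <<'E'
from scipy.spatial.transform import Rotation as R
def go(x,y,z,yaw=None):
    """shift in tool axes (cm) after turning tool x axis to world yaw (deg, mod 180)"""
    s=read_state(); M=R.from_quat(s["ee_rot"]).as_matrix(); p=s["position"]
    cur=np.degrees(np.arctan2(M[1,0],M[0,0]))
    dy=0 if yaw is None else (yaw-cur+90)%180-90
    f=np.radians(cur+dy); d=np.array([x,y,z])-p
    print("t %.1f pos %s yaw %.1f | turn about tool z %.1f deg, then shift cm x %.2f y %.2f z %.2f"%(s["clock"],np.round(p,1),cur,-dy,*(np.array([d[0]*np.cos(f)+d[1]*np.sin(f),d[0]*np.sin(f)-d[1]*np.cos(f),-d[2]])/10)))
E
python3 - <<'E'
from h import *
d=get_image("top"); im=d["image"]; hsv=cv2.cvtColor(im,cv2.COLOR_RGB2HSV); g=im.max(2).astype(int)
m=((hsv[...,1]<118)&(g>120))[192:217,196:222]; c=big(m,(196,192)); print('narrow',rect(d,c,18))
m=((hsv[...,1]<60)&(g>70))[196:266,102:140]; c=big(m,(102,196)).reshape(-1,2)
P=onz(d,c,30)[:,:2]
e=P[np.argmax(P[:,0])]
wh=P[P[:,0]<565]; (cx,cy),r=cv2.minEnclosingCircle(wh.astype(np.float32)); print('wheel',cx,cy,r)
h=P[P[:,0]>580]; h=cv2.minAreaRect(h.astype(np.float32)); print('handle',h)
v=np.array(h[0])-[cx,cy]; v/=np.hypot(*v); print('axis -x dir deg',np.degrees(np.arctan2(v[1],v[0])),'origin',np.array([cx,cy])+43*v, 'grip', np.array([cx,cy])+58*v)
go(600,325,200,None)
E
```

```text
narrow [638.5 109.8  43.3  40.5  -0.9]
wheel 535.3889770507812 343.67108154296875 36.208072662353516
handle ((611.2507934570312, 331.22686767578125), (35.80522918701172, 68.94609069824219), 79.34014892578125)
axis -x dir deg -9.31571412980085 origin [577.82186541 336.71047919] grip [592.62403577 334.28236209]
t 0.2 pos [246.6 574.  241.7] yaw -23.3 | turn about tool z 0.0 deg, then shift cm x 42.30 y 8.92 z 4.17
```

>>> servo_tool(
  rows=[
    [1,4.2,0.9,0,0,0,0],
    [1,4.2,0.9,0,0,0,0],
    [1,4.2,0.9,0,0,0,0],
    [1,4.2,0.9,0,0,0,0],
    [1,4.2,0.9,0.5,0,0,0],
    [1,4.2,0.9,0.5,0,0,0],
    [1,4.2,0.9,0.5,0,0,0],
    [1,4.2,0.9,0.5,0,0,0],
    [1,4.2,0.9,0.5,0,0,0],
    [1,3,0.5,0.5,0,0,-6.5],
    [1,0,0,0,0,0,-6.5],
    [1,0,0,0,0,0,0],
  ],
)

```text
clock: 1.4
position: [588.2, 333.1, 211.3]
ee_rot: [0.996, -0.09, -0.001, 0.001]
contact_force: [-0.5, 0.1, -1.1]
gripper_width: 85.2
```

```bash
python3 - <<'E'
from h import *
d=get_image("wrist"); cv2.imwrite("pics/w1.png",d["image"][...,::-1]); print(d["mtx"],d["extrinsics"])
t=get_image("top"); cv2.imwrite("pics/t1.png",t["image"][170:370,60:420,::-1].repeat(2,0).repeat(2,1))
go(592,334,60,-10)
E
```

```text
[[325.1922621    0.         278.14797736]
 [  0.         325.1922621  203.90937544]
 [  0.           0.           1.        ]] [[-1.79920913e-01  9.45147702e-01  2.72624810e-01  6.58346072e+02]
 [-9.83680283e-01 -1.73225330e-01 -4.86424271e-02  3.21339181e+02]
 [ 1.25124440e-03 -2.76927440e-01  9.60890018e-01  3.43659167e+02]
 [ 0.00000000e+00  0.00000000e+00  0.00000000e+00  1.00000000e+00]]
t 1.5 pos [587.4 334.2 212.1] yaw -10.4 | turn about tool z -0.4 deg, then shift cm x 0.46 y -0.06 z 15.21
```

View pics/w1.png

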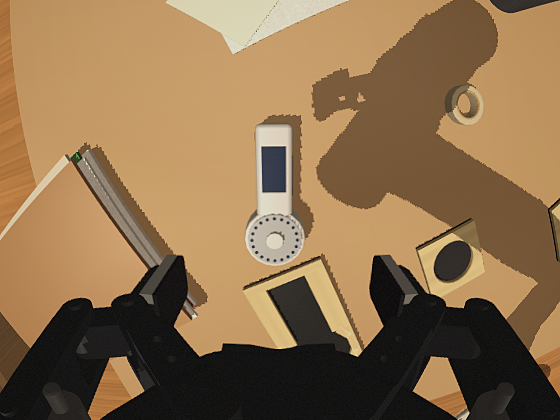

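View pics/t1.png

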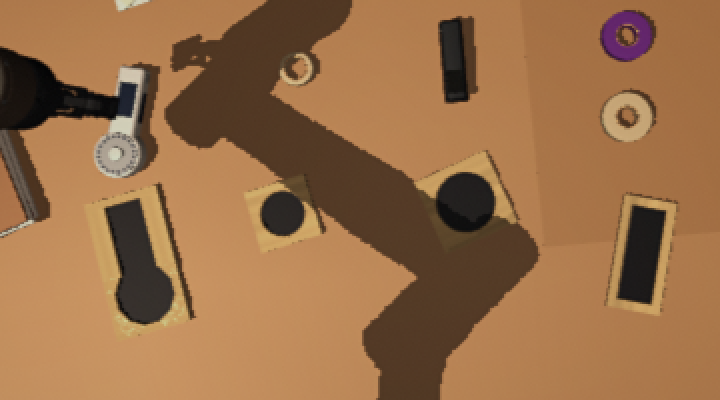

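The wrist view shows the embosser lying in the jaw direction: hub (275,241), handle end (274,130). The top view now shows the embosser plate unshaded: slot end (123,270), round end (132,316). I measure both.

```bash
cat >> h.py <<'E'
def wz(d,uv,z):
    uv=np.atleast_2d(np.float64(uv)); K=d["mtx"]; E=d["extrinsics"]
    a=(uv-K[:2,2])/K[0,0]; t=np.hypot(*a.T)+1e-9; s=np.sin(t)/t
    r=np.c_[a[:,0]*s,-a[:,1]*s,-np.cos(t)]@E[:3,:3].T; o=E[:3,3]
    return o+r*((z-o[2])/r[:,2])[:,None]
E
python3 - <<'E'
from h import *
d=get_image("wrist"); print('hub,handle end',wz(d,[(275,241)],35)[0],wz(d,[(273,125)],30)[0])
d=get_image("top"); g=d["image"].max(2).astype(int)
x0,y0=104,260
m=g[y0:340,x0:158]<48; c=big(m,(x0,y0)); r=rect(d,c,10); print('cutout',r,cv2.contourArea(c))
P=onz(d,c.reshape(-1,2),10)[:,:2]
a=np.radians(r[4]); u=np.array([np.cos(a),np.sin(a)]); s=(P-r[:2])@u
w=P[s<-5]; (cx,cy),rr=cv2.minEnclosingCircle(w.astype(np.float32)); print('round',cx,cy,rr)
h=cv2.minAreaRect(P[s>5].astype(np.float32)); print('slot',h)
go(592,334,60,-10)
E
```

```text
hub,handle end [531.44632669 348.65006421  35.        ] [646.8075213  329.27522321  30.        ]
cutout [419.3 336.4  91.2  42.8  14.4] 52.0
round 389.0728759765625 348.7251892089844 19.343286514282227
slot ((444.2750244140625, 342.7709655761719), (39.699134826660156, 42.840091705322266), 14.386102676391602)
t 1.6 pos [587.1 334.8 212.6] yaw -10.3 | turn about tool z -0.3 deg, then shift cm x 0.49 y -0.01 z 15.26
```

```bash
python3 - <<'E'
from h import *
d=get_image("top"); g=d["image"].max(2).astype(int); print(g[280,120:130],g[312,125:135])
x0,y0=104,260
m=g[y0:340,x0:158]<75; c=big(m,(x0,y0)); r=rect(d,c,10); print('cutout',r,cv2.contourArea(c))
P=onz(d,c.reshape(-1,2),10)[:,:2]
a=np.radians(r[4]); u=np.array([np.cos(a),np.sin(a)]); s=(P-r[:2])@u
w=P[s<-15]; (cx,cy),rr=cv2.minEnclosingCircle(w.astype(np.float32)); print('round',cx,cy,rr)
h=cv2.minAreaRect(P[s>15].astype(np.float32)); print('slot',h)
v=np.array(h[0])-[cx,cy]; v/=np.hypot(*v); print('ang',np.degrees(np.arctan2(v[1],v[0])),'origin',np.array([cx,cy])+43*v)
go(588.7,338.5,18,-9.7)
E
```

```text
[49 49 50 49 48 50 49 49 48 49] [54 54 53 52 54 53 54 53 53 53]
cutout [385.7 330.6 161.5  73.7  18.6] 1145.5
round 344.27301025390625 316.255126953125 37.802330017089844
slot ((433.6635437011719, 339.7098388671875), (63.28105545043945, 46.657989501953125), 14.904762268066406)
ang 14.702125551759783 origin [385.8651188  327.16826156]
t 1.6 pos [587.1 334.8 212.7] yaw -10.3 | turn about tool z -0.6 deg, then shift cm x 0.10 y -0.39 z 19.47
```

>>> servo_tool(
  rows=[
    [1,0.1,-0.4,4.5,0,0,0],
    [1,0,0,4.5,0,0,0],
    [1,0,0,4,0,0,0],
    [1,0,0,2,0,0,0],
    [1,0,0,2,0,0,0],
    [1,0,0,1,0,0,0],
    [1,0,0,0.8,0,0,0],
    [1,0,0,0.5,0,0,0],
    [1,0,0,0,0,0,0],
    [1,0,0,0,0,0,0],
  ],
)

```text
clock: 2.65
position: [589.7, 338.3, 20.2]
ee_rot: [0.996, -0.089, 0.001, -0.001]
contact_force: [0.3, 0.3, 0.6]
gripper_width: 85.9
```

>>> servo_tool(
  rows=[
    [0,0,0,0,0,0,0],
    [0,0,0,0,0,0,0],
    [0,0,0,0,0,0,0],
    [0,0,0,0,0,0,0],
    [0,0,0,0,0,0,0],
    [0,0,0,0,0,0,0],
    [0,0,0,0,0,0,0],
  ],
)

```text
clock: 3.35
position: [589.7, 338.3, 20.0]
ee_rot: [0.996, -0.089, 0.0, -0.0]
contact_force: [-0.9, -0.0, 4.8]
gripper_width: 34.8
```

```bash
python3 - <<'E'
from h import *
print(read_state()["gripper_width"])
a=np.radians(14.7)
go(385.9+15*np.cos(a),327.2+15*np.sin(a),70,14.7)
E
```

```text
34.81480552166615
t 3.4 pos [589.7 338.3  20. ] yaw -10.2 | turn about tool z -24.9 deg, then shift cm x -18.49 y -4.10 z -5.00
```

>>> servo_tool(
  rows=[
    [0,0,0,-2,0,0,0],
    [0,0,0,-3,0,0,0],
    [0,0,0,0,0,0,-6.2],
    [0,0,0,0,0,0,-6.2],
    [0,0,0,0,0,0,-6.2],
    [0,0,0,0,0,0,-6.3],
    [0,-3.5,-0.8,0,0,0,0],
    [0,-4,-0.9,0,0,0,0],
    [0,-4,-0.9,0,0,0,0],
    [0,-4,-0.9,0,0,0,0],
    [0,-3,-0.6,0,0,0,0],
    [0,0,0,0,0,0,0],
  ],
)

```text
clock: 4.55
position: [395.9, 328.7, 68.5]
ee_rot: [0.992, 0.128, -0.002, 0.002]
contact_force: [-0.1, 0.5, -1.5]
gripper_width: 34.8
```

```bash
python3 - <<'E'
from h import *
d=get_image("wrist"); cv2.imwrite("pics/w2.png",d["image"][...,::-1])
a=np.radians(14.7)
go(385.9+15*np.cos(a),327.2+15*np.sin(a),70,14.7)
E
```

```text
t 4.6 pos [398.1 330.1  69. ] yaw 14.8 | turn about tool z 0.1 deg, then shift cm x 0.25 y -0.03 z -0.10
```

View pics/w2.png

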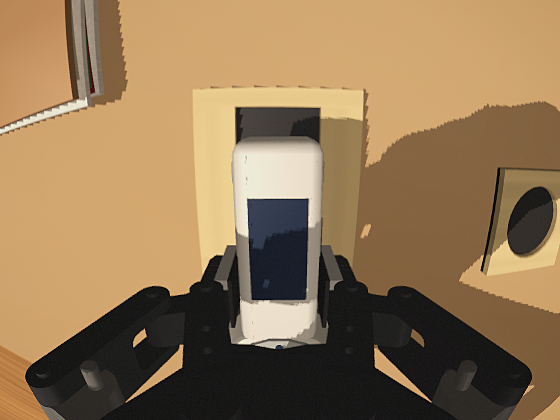

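The embosser is held straight over its slot: slot end edge at (236..320,107), handle end at (277,138). I check the offset by casting rays.

```bash
python3 - <<'E'
from h import *
d=get_image("wrist"); s=read_state(); p=s["position"]; a=np.radians(14.8); B=np.array([[np.cos(a),np.sin(a)],[np.sin(a),-np.cos(a)]])
f=lambda uv,z:np.round(B@(wz(d,[uv],z)[0][:2]-p[:2]),1)
zt=p[2]-20+30
print('slot L,R',f((236,108),10),f((320,108),10),'end want at tool x = 75-15+7 =67')
print('plate L,R corners',f((193,90),10),f((365,90),10))
print('handle end L R',f((238,142),zt),f((320,142),zt),f((277,137),zt-2))
E
```

```text
slot L,R [ 72.9 -24.6] [72.9 24.4] end want at tool x = 75-15+7 =67
plate L,R corners [ 84.7 -50.3] [84.8 51.4]
handle end L R [ 59.  -15.2] [58.9 15.6] [60.6 -0.6]
```

>>> servo_tool(
  rows=[
    [0,0.4,0,1,0,0,0],
    [0,0,0,1.5,0,0,0],
    [0,0,0,1,0,0,0],
    [0,0,0,0.5,0,0,0],
    [0,0,0,0.2,0,0,0],
    [0,0,0,0.1,0,0,0],
    [0,0,0,0,0,0,0],
    [0,0,0,0,0,0,0],
  ],
)

```text
clock: 5.45
position: [404.0, 332.1, 26.8]
ee_rot: [0.992, 0.128, 0.0, -0.0]
contact_force: [0.1, -0.2, -1.0]
gripper_width: 34.8
```

>>> servo_tool(
  rows=[
    [0,0,0,0.15,0,0,0],
    [0,0,0,0.1,0,0,0],
    [0,0,0,0,0,0,0],
    [0,0,0,0,0,0,0],
  ],
)

```text
clock: 5.85
position: [403.9, 331.9, 23.9]
ee_rot: [0.992, 0.128, 0.0, -0.0]
contact_force: [0.2, -0.0, -1.4]
gripper_width: 34.8
```

```bash
python3 - <<'E'
from h import *
t=get_image("top"); d=get_image("wrist"); cv2.imwrite("pics/w3.png",np.hstack([d["image"][60:360,130:430],cv2.resize(t["image"][255:345,95:165],(350,450),interpolation=cv2.INTER_CUBIC)[:300] ])[...,::-1])
print(read_state()["position"],read_state()["contact_force"])
E
```

```text
[403.84769187 331.93143725  23.91720439] [-1.26397409  0.31024657 -2.08856597]
```

View pics/w3.png

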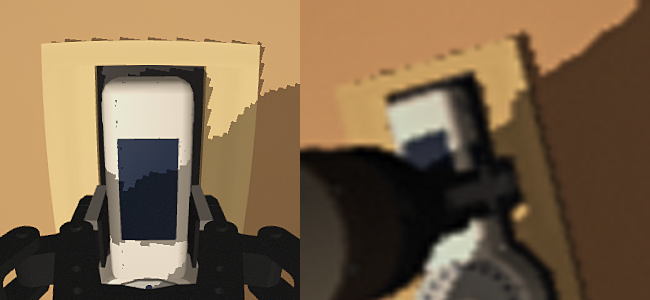

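>>> servo_tool(
  rows=[
    [0.6,0,0,0,0,0,0],
    [0.8,0,0,0,0,0,0],
    [0.8,0,0,0,0,0,0],
    [0.8,0,0,-2,0,0,0],
    [0.8,0,0,-4.5,0,0,0],
    [1,2.4,3.9,-1.5,0,0,0],
    [1,2.4,3.9,-1.5,0,0,0],
    [1,2.4,3.9,-1.5,0,0,0],
    [1,2.4,3.9,0,0,0,0],
    [1,2.4,3.9,0,0,0,0],
    [1,2.4,3.9,0,0,0,0],
    [1,2.4,3.9,0,0,0,0],
  ],
)

```text
clock: 7.15
position: [636.5, 108.6, 133.9]
ee_rot: [0.992, 0.128, 0.0, -0.0]
contact_force: [1.0, 0.7, -0.5]
gripper_width: 85.4
```

>>> servo_tool(
  rows=[
    [1,0,0,0,0,0,0],
    [1,0,0,0,0,0,0],
  ],
)

```text
clock: 7.35
position: [635.5, 109.0, 133.1]
ee_rot: [0.992, 0.126, -0.001, 0.0]
contact_force: [-1.4, -0.5, 0.2]
gripper_width: 85.1
```

```bash
cat >> h.py <<'E'
def ringmask(im):
    hsv=cv2.cvtColor(im,cv2.COLOR_RGB2HSV); return (hsv[...,1]<118)&(im.max(2)>120)
E
python3 - <<'E'
from h import *
d=get_image("wrist"); t=get_image("top"); im=d["image"]
cv2.imwrite("pics/w4.png",np.hstack([im[40:400],cv2.resize(t["image"][255:345,95:165],(280,360),interpolation=cv2.INTER_CUBIC)])[...,::-1][:,:800])
go(638,110,150)
m=ringmask(im)&~(np.add.outer(np.arange(420),np.zeros(560))>330)
cs,_=cv2.findContours(m.astype(np.uint8),cv2.RETR_EXTERNAL,cv2.CHAIN_APPROX_NONE)
for c in cs:
    if cv2.contourArea(c)>300: print(c.reshape(-1,2).mean(0),cv2.contourArea(c),rect.__name__,np.round(cv2.minEnclosingCircle(wz(d,c.reshape(-1,2),18)[:,:2].astype(np.float32))[0],1),cv2.minEnclosingCircle(wz(d,c.reshape(-1,2),18)[:,:2].astype(np.float32))[1])
E
```

```text
t 7.5 pos [634.7 110.5 133.6] yaw 14.7 | turn about tool z 0.0 deg, then shift cm x 0.31 y 0.13 z -1.64
[ 37.23104693 298.76173285] 1120.5 rect [446.3 334.4] 61.4189567565918
[277.92546584 197.10559006] 2297.5 rect [640.8 110.3] 22.553735733032227
[ 81.38127544 193.86227951] 16967.0 rect [585.  293.4] 111.5479736328125
[489.98787879  57.43030303] 1029.5 rect [819.  -37.1] 36.64397048950195
[471.43697479  28.32773109] 492.5 rect [826.9 -11.1] 20.491100311279297
[114.12429379  13.75423729] 3872.0 rect [770.2 290.1] 80.72281646728516
```

View pics/w4.png

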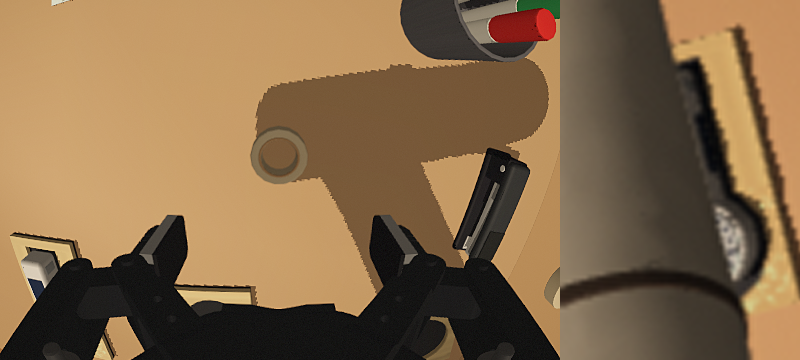

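Ring at (278,197) → (640.8,110.3), radius 22.5, which fits the narrow roll. The embosser's wheel shows inside its round cut-out. I estimate the open fingertip height from the pads' pixels before descending.

```bash
python3 - <<'E'
from h import *
d=get_image("wrist"); s=read_state(); M=R.from_quat(s["ee_rot"]).as_matrix(); p=s["position"]
for uv,y in [((165,255),-42.7),((183,257),-42.7),((390,256),42.7),((372,257),42.7)]:
    q=wz(d,[uv],0)[0]; o=d["extrinsics"][:3,3]
    a=(o-p)@M; b=(q-p)@M; k=(y-a[1])/(b[1]-a[1]); print(uv,np.round(a+k*(b-a),1))
go(640.8,110.3,18)
E
```

```text
(165, 255) [ 20.7 -42.7 -25.6]
(183, 257) [  9.8 -42.7  -4.1]
(390, 256) [ 19.4  42.7 -24. ]
(372, 257) [ 8.6 42.7 -1.7]
t 7.5 pos [634.6 110.9 133.8] yaw 14.7 | turn about tool z 0.0 deg, then shift cm x 0.58 y 0.22 z 11.58
```

>>> servo_tool(
  rows=[
    [1,0.6,0.2,3,0,0,0],
    [1,0,0,4,0,0,0],
    [1,0,0,2.5,0,0,0],
    [1,0,0,1.5,0,0,0],
    [1,0,0,0.8,0,0,0],
    [1,0,0,0.1,0,0,0],
    [1,0,0,0,0,0,0],
    [1,0,0,0,0,0,0],
  ],
)

```text
clock: 8.3
position: [642.7, 110.2, 16.4]
ee_rot: [0.992, 0.128, 0.001, -0.0]
contact_force: [1.1, 0.7, 1.1]
gripper_width: 85.4
```

>>> servo_tool(
  rows=[
    [0,0,0,0,0,0,0],
    [0,0,0,0,0,0,0],
    [0,0,0,0,0,0,0],
    [0,0,0,0,0,0,0],
    [0,0,0,0,0,0,0],
    [0,0,0,0,0,0,0],
  ],
)

```text
clock: 8.9
position: [642.4, 109.9, 15.8]
ee_rot: [0.992, 0.128, 0.001, -0.0]
contact_force: [-0.8, 0.7, 5.6]
gripper_width: 43.2
```

```bash
python3 - <<'E'
from h import *
print(read_state()["gripper_width"]); go(446,131.5,70)
E
```

```text
43.17392325243925
t 8.9 pos [642.4 109.9  15.8] yaw 14.7 | turn about tool z 0.0 deg, then shift cm x -18.45 y -7.06 z -5.42
```

>>> servo_tool(
  rows=[
    [0,0,0,-2,0,0,0],
    [0,0,0,-3.4,0,0,0],
    [0,-3,-1.2,0,0,0,0],
    [0,-4,-1.5,0,0,0,0],
    [0,-4,-1.5,0,0,0,0],
    [0,-4,-1.5,0,0,0,0],
    [0,-3.4,-1.4,0,0,0,0],
    [0,0,0,0,0,0,0],
    [0,0,0,0,0,0,0],
  ],
)

```text
clock: 9.8
position: [445.4, 132.1, 69.0]
ee_rot: [0.992, 0.128, 0.0, -0.0]
contact_force: [0.3, 1.0, -0.8]
gripper_width: 42.9
```

```bash
python3 - <<'E'
from h import *
d=get_image("wrist"); im=d["image"]; cv2.imwrite("pics/w5.png",im[60:400,100:480,::-1])
print(read_state()["gripper_width"]);go(446,131.5,20)
E
```

```text
42.89097424793336
t 9.8 pos [446.4 132.4  69. ] yaw 14.7 | turn about tool z 0.0 deg, then shift cm x -0.06 y 0.08 z 4.90
```

View pics/w5.png

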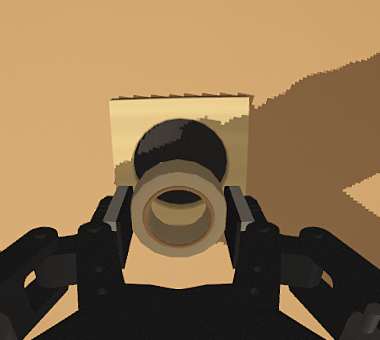

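The ring is held level over its cut-out: cut-out rim top at (280,177), plate rear edge at row 157, ring centre at about (279,265). Ray check:

```bash
python3 - <<'E'
from h import *
d=get_image("wrist"); s=read_state(); p=s["position"]; a=np.radians(14.7); B=np.array([[np.cos(a),np.sin(a)],[np.sin(a),-np.cos(a)]])
f=lambda uv,z:np.round(B@(wz(d,[uv],z)[0][:2]-p[:2]),1)
zt=p[2]-15.8+18
print('rim top (want 30)',f((280,178),10),'plate edge (want 42)',f((212,159),10),f((349,156),10))
print('ring top: back edge (23), hole back (14)',f((279,220),zt),f((279,246),zt))
print(p)
E
```

```text
rim top (want 30) [32.2  0.5] plate edge (want 42) [ 44.1 -40.4] [46. 42.]
ring top: back edge (23), hole back (14) [26.4 -0.3] [14.4 -0.3]
[446.7687172  132.35186532  68.93566625]
```

>>> servo_tool(
  rows=[
    [0,0.1,0.1,1.5,0,0,0],
    [0,0,0,2,0,0,0],
    [0,0,0,0.8,0,0,0],
    [0,0,0,0.4,0,0,0],
    [0,0,0,0.2,0,0,0],
    [0,0,0,0,0,0,0],
    [0,0,0,0,0,0,0],
  ],
)

```text
clock: 10.6
position: [447.5, 131.5, 20.3]
ee_rot: [0.992, 0.127, 0.001, -0.0]
contact_force: [0.1, -0.6, -0.3]
gripper_width: 43.0
```

>>> servo_tool(
  rows=[
    [0.6,0,0,0,0,0,0],
    [0.8,0,0,0,0,0,0],
    [0.8,0,0,0,0,0,0],
    [0.8,0,0,-2,0,0,0],
    [0.8,0,0,-4.5,0,0,0],
    [1,1.8,3.9,-2,0,0,0],
    [1,1.8,3.9,-2,0,0,0],
    [1,1.8,3.9,-2,0,0,0],
    [1,1.8,3.9,0,0,0,0],
    [1,1.8,3.9,0,0,0,0],
    [1,1.8,3.9,0,0,0,0],
    [1,1.8,3.9,0,0,0,0],
  ],
)

```text
clock: 11.8
position: [638.7, -102.6, 144.8]
ee_rot: [0.992, 0.127, -0.0, -0.0]
contact_force: [1.1, 0.9, 0.6]
gripper_width: 85.1
```

>>> servo_tool(
  rows=[
    [1,0,0,0,0,0,5.6],
    [1,0,0,0,0,0,5.6],
    [1,0,0,0,0,0,0],
    [1,0,0,0,0,0,0],
  ],
)

```text
clock: 12.2
position: [637.7, -101.0, 144.7]
ee_rot: [1.0, 0.031, -0.0, -0.0]
contact_force: [-0.3, 0.9, -0.3]
gripper_width: 85.5
```

```bash
python3 - <<'E'
from h import *
d=get_image("wrist"); im=d["image"]
cv2.imwrite("pics/w6.png",np.hstack([im,np.zeros((420,240,3),np.uint8)])[:,:560,::-1])
go(643,-102.5,100,3.5)
E
```

```text
t 12.2 pos [ 637.7 -100.8  144.8] yaw 3.6 | turn about tool z 0.1 deg, then shift cm x 0.52 y 0.20 z 4.48
```

View pics/w6.png

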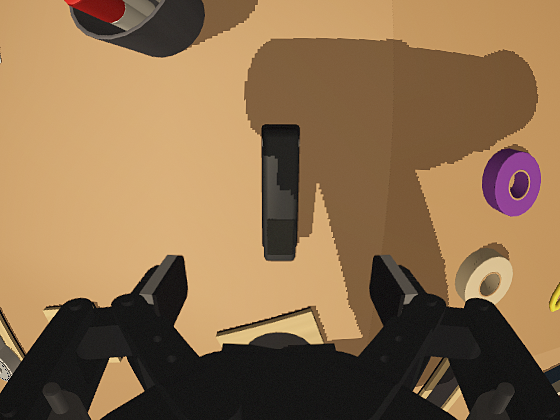

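The stapler is centred under the jaws: far end (281,126), near end (281,260), sides at columns 263 and 299.

```bash
python3 - <<'E'
from h import *
d=get_image("wrist")
for z in (8,42): print(z,wz(d,[(281,126),(281,260),(264,190),(299,190)],z).round(1)[:,:2].tolist())
E
```

```text
8 [[698.1, -98.7], [578.4, -106.5], [643.1, -87.8], [645.0, -117.5]]
42 [[699.4, -98.3], [594.8, -105.1], [651.4, -88.7], [653.0, -114.8]]
```

>>> servo_tool(
  rows=[
    [1,0.7,0.2,3,0,0,0],
    [1,0,0,4,0,0,0],
    [1,0,0,2.5,0,0,0],
    [1,0,0,1.4,0,0,0],
    [1,0,0,0.6,0,0,0],
    [1,0,0,0.2,0,0,0],
    [0,0,0,0,0,0,0],
    [0,0,0,0,0,0,0],
    [0,0,0,0,0,0,0],
    [0,0,0,0,0,0,0],
    [0,0,0,0,0,0,0],
    [0,0,0,0,0,0,0],
  ],
)

```text
clock: 13.5
position: [645.4, -102.6, 28.7]
ee_rot: [1.0, 0.03, 0.001, 0.0]
contact_force: [-1.2, 1.4, 4.6]
gripper_width: 24.9
```

>>> servo_tool(
  rows=[
    [0,0,0,0,0,0,0],
    [0,0,0,0,0,0,0],
  ],
)

```text
clock: 13.7
position: [645.5, -102.6, 28.7]
ee_rot: [1.0, 0.03, 0.001, 0.0]
contact_force: [-1.1, 0.4, 5.3]
gripper_width: 24.9
```

```bash
python3 - <<'E'
from h import *
go(379.7,-342.7,80,-12)
E
```

```text
t 13.7 pos [ 645.5 -102.6   28.7] yaw 3.5 | turn about tool z 15.5 deg, then shift cm x -21.00 y 29.01 z -5.13
```

>>> servo_tool(
  rows=[
    [0,0,0,-2,0,0,0],
    [0,0,0,-3.2,0,0,7.7],
    [0,0,0,0,0,0,7.8],
    [0,-1.8,2.5,0,0,0,0],
    [0,-2.7,3.8,0,0,0,0],
    [0,-2.7,3.8,0,0,0,0],
    [0,-2.7,3.8,0,0,0,0],
    [0,-2.7,3.8,0,0,0,0],
    [0,-2.7,3.8,0,0,0,0],
    [0,-2.7,3.8,0,0,0,0],
    [0,-2,2.7,0,0,0,0],
    [0,-1,1,0,0,0,0],
  ],
)

```text
clock: 14.9
position: [376.0, -343.5, 79.0]
ee_rot: [0.994, -0.107, -0.001, -0.001]
contact_force: [-0.2, 0.9, -2.4]
gripper_width: 25.1
```

>>> servo_tool(
  rows=[
    [0,0,0,0,0,0,0],
    [0,0,0,0,0,0,0],
  ],
)

```text
clock: 15.1
position: [379.5, -342.3, 79.6]
ee_rot: [0.994, -0.105, 0.0, -0.0]
contact_force: [-0.4, 0.2, -1.2]
gripper_width: 24.8
```

```bash
python3 - <<'E'
from h import *
d=get_image("wrist"); im=d["image"]; t=get_image("top")["image"]; cv2.imwrite("pics/w7.png",np.hstack([im[60:400,:480],cv2.resize(t[250:305,178:330],(320,340))])[...,::-1])
go(379.7,-342.7,33,-12)
E
```

```text
t 15.2 pos [ 380.2 -341.9   79.7] yaw -12.0 | turn about tool z 0.0 deg, then shift cm x -0.03 y 0.09 z 4.67
```

View pics/w7.png

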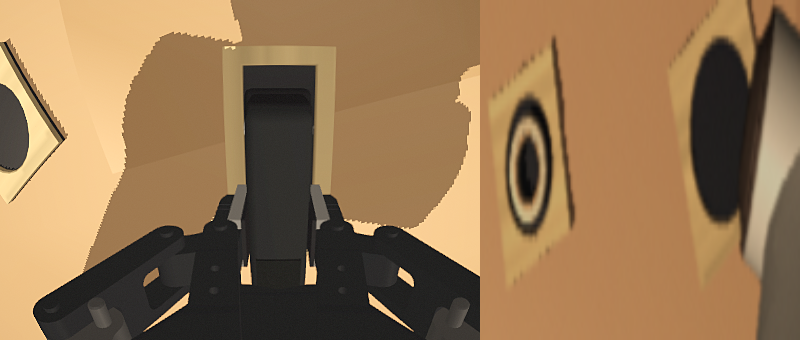

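The narrow roll sits centred in its cut-out (right inset). The stapler is aligned: slot end at row 125, columns 243–316; arm end at row about 150.

```bash
python3 - <<'E'
from h import *
d=get_image("wrist"); s=read_state(); p=s["position"]; a=np.radians(-12); B=np.array([[np.cos(a),np.sin(a)],[np.sin(a),-np.cos(a)]])
f=lambda uv,z:np.round(B@(wz(d,[uv],z)[0][:2]-p[:2]),1)
zb=p[2]-28.7
print('slot end L,R (want 62)',f((244,126),10),f((316,126),10),'plate end (74)',f((223,106),10),f((336,106),10))
print('arm end',f((279,150),zb+42),f((279,158),zb+42),'base end',f((279,150),zb+8))
E
```

```text
slot end L,R (want 62) [ 63.1 -22. ] [63.1 22.5] plate end (74) [ 75.9 -35. ] [76.  34.9]
arm end [57.3 -0.6] [54.3 -0.6] base end [53.5 -0.5]
```

>>> servo_tool(
  rows=[
    [0,0.1,0,1.5,0,0,0],
    [0,0,0,1.8,0,0,0],
    [0,0,0,0.8,0,0,0],
    [0,0,0,0.4,0,0,0],
    [0,0,0,0.2,0,0,0],
    [0,0,0,0,0,0,0],
    [0,0,0,0,0,0,0],
  ],
)

```text
clock: 15.95
position: [380.6, -342.8, 33.4]
ee_rot: [0.994, -0.105, 0.001, 0.0]
contact_force: [-0.1, 0.4, -3.1]
gripper_width: 24.6
```

>>> servo_tool(
  rows=[
    [0.6,0,0,0,0,0,0],
    [0.8,0,0,0,0,0,0],
    [0.8,0,0,0,0,0,0],
    [0.8,0,0,-2,0,0,0],
    [0.8,0,0,-4,0,0,0],
    [1,2,-0.6,-3.6,0,0,0],
    [1,3.8,-1.1,0,0,0,0],
    [1,3.8,-1.1,0,0,0,0],
    [1,3.8,-1.1,0,0,0,0],
    [1,3.8,-1.1,0,0,0,0],
    [1,0,0,0,0,0,0],
    [1,0,0,0,0,0,0],
  ],
)

```text
clock: 17.15
position: [558.8, -329.2, 128.1]
ee_rot: [0.995, -0.105, -0.001, -0.0]
contact_force: [-0.6, 0.5, -0.4]
gripper_width: 85.8
```

```bash
python3 - <<'E'
from h import *
d=get_image("wrist"); im=d["image"]; t=get_image("top")["image"]
cv2.imwrite("pics/w8.png",np.hstack([im[60:400,:560],cv2.resize(t[255:335,350:410],(240,340))])[...,::-1])
m=ringmask(im); m[330:]=0
cs,_=cv2.findContours(m.astype(np.uint8),cv2.RETR_EXTERNAL,cv2.CHAIN_APPROX_NONE)
for c in cs:
    if cv2.contourArea(c)>800: e=cv2.minEnclosingCircle(wz(d,c.reshape(-1,2),25)[:,:2].astype(np.float32)); print(c.reshape(-1,2).mean(0).round(),cv2.contourArea(c),np.round(e[0],1),e[1])
go(561,-329.5,12)
E
```

```text
[522. 289.] 996.5 [ 431.2 -550.5] 57.701194763183594
[485.  92.] 1584.5 [ 613.9 -517.3] 59.014102935791016
[122. 160.] 53666.5 [ 582.  -168.4] 194.2413330078125
t 17.2 pos [ 557.6 -329.6  128.6] yaw -12.1 | turn about tool z 0.0 deg, then shift cm x 0.33 y -0.08 z 11.66
```

View pics/w8.png

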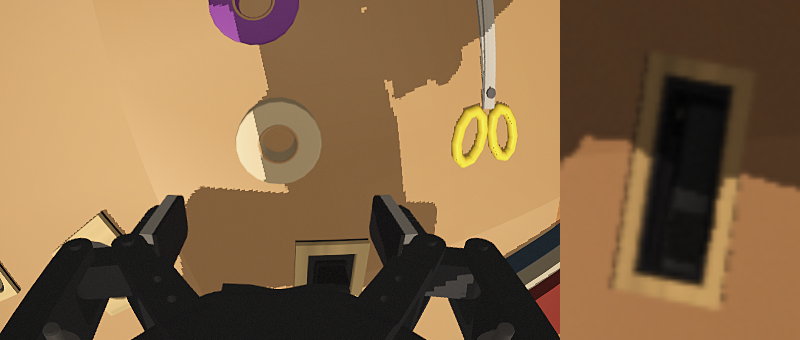

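The stapler is in its cut-out (inset). The beige wide roll spans columns 236–322 and rows 157–244; the purple one lies beyond it at the top and the scissors to the right.

```bash
python3 - <<'E'
from h import *
d=get_image("wrist"); P=wz(d,[(236,200),(322,200),(279,157),(279,244)],25).round(1)[:,:2]; print(P.tolist(),P[:2].mean(0),P[2:].mean(0),np.hypot(*(P[0]-P[1])),np.hypot(*(P[2]-P[3])))
x=P[2:].mean(0)[0]; y=P[:2].mean(0)[1]
go(x,y,13)
E
```

```text
[[570.5, -298.7], [556.9, -362.4], [595.5, -337.3], [528.5, -323.1]] [ 563.7  -330.55] [ 562.  -330.2] 65.13562773167999 68.48824716694098
t 17.3 pos [ 557.5 -329.7  128.8] yaw -12.1 | turn about tool z 0.0 deg, then shift cm x 0.46 y -0.01 z 11.58
```

>>> servo_tool(
  rows=[
    [1,0.5,0,3,0,0,0],
    [1,0,0,4,0,0,0],
    [1,0,0,2.5,0,0,0],
    [1,0,0,1.3,0,0,0],
    [1,0,0,0.6,0,0,0],
    [1,0,0,0.3,0,0,0],
    [1,0,0,0,0,0,0],
    [0,0,0,0,0,0,0],
    [0,0,0,0,0,0,0],
    [0,0,0,0,0,0,0],
    [0,0,0,0,0,0,0],
    [0,0,0,0,0,0,0],
  ],
)

```text
clock: 18.5
position: [564.8, -331.1, 14.2]
ee_rot: [0.995, -0.105, 0.002, 0.001]
contact_force: [-0.8, 1.8, 5.9]
gripper_width: 64.7
```

```bash
python3 - <<'E'
from h import *
d=get_image("top"); g=d["image"].max(2).astype(int)
x0,y0=265,245; c=big(g[y0:297,x0:322]<60,(x0,y0)); print(rect(d,c,10),cv2.contourArea(c))
go(454.8,-113.1,75)
E
```

```text
[ 449.  -131.5  114.2   23.7   88.5] 70.0
t 18.6 pos [ 564.8 -331.1   14.2] yaw -12.0 | turn about tool z 0.0 deg, then shift cm x -15.29 y -19.03 z -6.08
```

>>> servo_tool(
  rows=[
    [0,0,0,-2,0,0,0],
    [0,0,0,-4,0,0,0],
    [0,-2,-2.5,0,0,0,0],
    [0,-2.8,-3.5,0,0,0,0],
    [0,-2.8,-3.5,0,0,0,0],
    [0,-2.8,-3.5,0,0,0,0],
    [0,-2.8,-3.5,0,0,0,0],
    [0,-2.1,-2.5,0,0,0,0],
    [0,0,0,0,0,0,0],
    [0,0,0,0,0,0,0],
    [0,0,0,0,0,0,0],
  ],
)

```text
clock: 19.65
position: [454.7, -113.2, 72.4]
ee_rot: [0.994, -0.105, 0.001, -0.0]
contact_force: [-0.4, 0.1, -0.8]
gripper_width: 64.4
```

```bash
python3 - <<'E'
from h import *
d=get_image("wrist"); cv2.imwrite("pics/w9.png",d["image"][60:400,80:480,::-1])
print(read_state()["gripper_width"]);go(454.8,-113.1,19)
E
```

```text
64.59961305857486
t 19.7 pos [ 454.5 -113.5   72.1] yaw -12.1 | turn about tool z 0.0 deg, then shift cm x 0.02 y -0.04 z 5.31
```

View pics/w9.png

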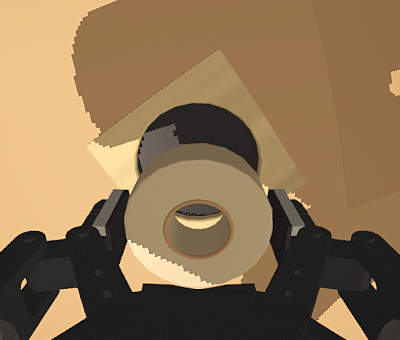

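Cut-out rim top at (278,163), rim sides at columns 218 and 338 (row about 210). Ring's far edge at (278,204).

```bash
python3 - <<'E'
from h import *
d=get_image("wrist"); s=read_state(); p=s["position"]; a=np.radians(-12); B=np.array([[np.cos(a),np.sin(a)],[np.sin(a),-np.cos(a)]])
f=lambda uv,z:np.round(B@(wz(d,[uv],z)[0][:2]-p[:2]),1)
zt=p[2]-14.2+25
print('rim top (40)',f((278,163),10),'sides',f((218,210),10),f((338,210),10),'ring far edge (33)',f((278,204),zt),p)
E
```

```text
rim top (40) [41.  -1.2] sides [ 11.4 -39.2] [11.3 36.8] ring far edge (33) [36.1 -1.1] [ 454.32166494 -113.57902914   71.92568324]
```

>>> servo_tool(
  rows=[
    [0,0,0,1.5,0,0,0],
    [0,0,0,2,0,0,0],
    [0,0,0,1,0,0,0],
    [0,0,0,0.5,0,0,0],
    [0,0,0,0.25,0,0,0],
    [0,0,0,0,0,0,0],
    [0,0,0,0,0,0,0],
  ],
)

```text
clock: 20.45
position: [454.1, -112.9, 19.8]
ee_rot: [0.994, -0.105, 0.001, -0.0]
contact_force: [0.4, -0.2, -1.1]
gripper_width: 64.3
```

>>> servo_tool(
  rows=[
    [0,0,0,0.12,0,0,0],
    [0,0,0,0,0,0,0],
    [0.9,0,0,0,0,0,0],
    [1,0,0,0,0,0,0],
    [1,0,0,0,0,0,0],
    [1,0,0,-2,0,0,0],
    [1,0,0,-4,0,0,0],
    [1,0,0,-4.5,0,0,0],
    [1,0,0,-4.5,0,0,0],
    [1,0.9,4,-2,0,0,0],
    [1,0.9,4,0,0,0,0],
    [1,0.9,4,0,0,0,0],
  ],
)

```text
clock: 21.65
position: [455.4, -237.0, 189.6]
ee_rot: [0.995, -0.104, 0.002, 0.0]
contact_force: [0.6, 0.1, 0.2]
gripper_width: 85.4
```

>>> servo_tool(
  rows=[
    [1,0.9,4,0,0,0,0],
    [1,0.9,4,0,0,0,0],
    [1,0.9,4,0,0,0,0],
    [1,0,0,0,0,0,0],
    [1,0,0,0,0,0,0],
    [1,0,0,0,0,0,0],
  ],
)

```text
clock: 22.25
position: [456.1, -358.2, 187.9]
ee_rot: [0.994, -0.105, -0.0, -0.0]
contact_force: [0.1, 0.3, 0.3]
gripper_width: 85.2
```

```bash
python3 - <<'E'
from h import *
t=get_image("top")["image"]; s=get_image("side")["image"]
a=cv2.resize(t[250:350,90:350],(780,300),interpolation=cv2.INTER_CUBIC); b=cv2.resize(s[100:400,190:450],(260,300)); c=cv2.resize(t[100:340,90:420],(412,300))
cv2.imwrite("pics/f.png",np.vstack([a,np.hstack([b,c,np.zeros((300,108,3),np.uint8)])])[...,::-1]); st=read_state(); print(st["clock"],st["position"],st["gripper_width"])
E
```

```text
22.35 [ 456.40288169 -357.86038815  188.31215784] 85.13119826264204
```

View pics/f.png

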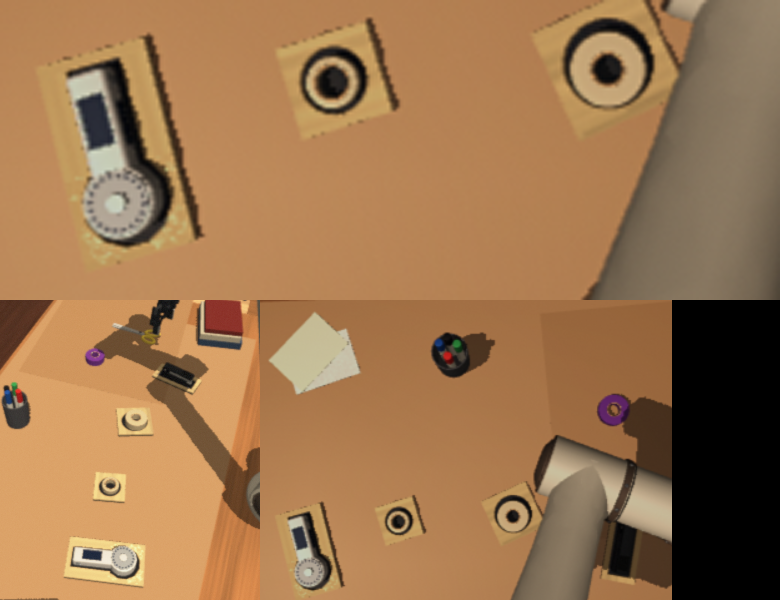

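All four look seated. One numeric check on the embosser hub, using both views, before hand-in.

```bash
python3 - <<'E'
from h import *
d=get_image("top"); e=get_image("side")
print('hub top@39',onz(d,[(129,317.7)],39)[0],'side@39',onz(e,[(190+123,100+258)],39)[0],'want 344.3,316.3')
for n,uv,z,w in [('narrow',(90+333/3,250+80/3),22,(446,131.4)),('wide',(90+608/3,250+65/3),29,(454.8,-113.1))]: print(n,onz(d,[uv],z)[0],w)
E
```

```text
hub top@39 [345.55967889 314.672339    39.        ] side@39 [345.47652869 321.8014766   39.        ] want 344.3,316.3
narrow [445.47934205 129.00000297  22.        ] (446, 131.4)
wide [ 452.36574019 -113.41727714   29.        ] (454.8, -113.1)
```

All are within about 6 mm, well inside the 12 mm limit, so I hand in.

```bash
python3 -c "
from bench import *
print(job_done())"
```

```text
the job is handed in; nothing more can be done
None
```

All four tools are in their plates, and I handed the job in at about 22.5 s of robot time; no verdict was reported. The arm was clear of everything, and I did not touch the pen cup, scissors or purple roll.

**Final check:** I compared pictures with the plate centres measured at the start.

| Tool | Offset from plate centre | How checked |
|---|---|---|
| Embosser | 2 mm (top view), 6 mm (side view) | Wheel hub position, both views |
| Narrow roll | about 2.5 mm | Top view |
| Wide roll | about 2.5 mm | Top view |
| Stapler | not measured after release | Seen in its cut-out from above, and again in the side view |

- **Seating height:** I did not measure it directly after release. By the arm's readings, each tool's underside was level with the 4 mm cut-out floor or up to about 1 mm above it when the gripper opened.
- **Disagreements:** The two camera views differ by 7 mm sideways on the embosser hub, probably because I picked the pixel in the side view by eye. Before I lowered the embosser, the top and wrist views also disagreed by about 3 mm along its slot, so I placed it between the two.

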